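Load, tally and dispatch the specimen pots

TASK

Stand all the purple-capped specimen pots from the grey tray upright in the compartments of the blue carrier, and click the tally counter once for each purple pot (press its lever fully down and let it come right up), so that the dial shows exactly their number. Only when the carrier is loaded and the count is right, move the carrier onto the green mat, so that its box sits square within the mat with every pot still standing in it, and let go. Leave the yellow-capped control pot where it is in the tray.

Things in the scene. Friction and masses are not known exactly. Their poses are not given: they have to be found in the camera images.
- pot1: a purple-capped specimen pot: white plastic body 38 mm across with a flat purple screw cap 40 mm across, 38 mm tall over all, 60 g. Origin at the centre of its underside, z up. Starts standing in a compartment of the tray; None at the start if this pot is absent in this run
- pot2: a purple-capped specimen pot: white plastic body 38 mm across with a flat purple screw cap 40 mm across, 38 mm tall over all, 60 g. Origin at the centre of its underside, z up. Starts standing in a compartment of the tray; None at the start if this pot is absent in this run
- pot3: a purple-capped specimen pot: white plastic body 38 mm across with a flat purple screw cap 40 mm across, 38 mm tall over all, 60 g. Origin at the centre of its underside, z up. Starts standing in a compartment of the tray; None at the start if this pot is absent in this run
- pot4: a purple-capped specimen pot: white plastic body 38 mm across with a flat purple screw cap 40 mm across, 38 mm tall over all, 60 g. Origin at the centre of its underside, z up. Starts standing in a compartment of the tray; None at the start if this pot is absent in this run
- pot5: a purple-capped specimen pot: white plastic body 38 mm across with a flat purple screw cap 40 mm across, 38 mm tall over all, 60 g. Origin at the centre of its underside, z up. Starts standing in a compartment of the tray; None at the start if this pot is absent in this run
- control: the control pot: same size as the others but with a yellow cap; stands in a compartment of the tray and stays there. Origin at the centre of its underside
- tray: the grey intake tray, fixed to the bench: 220 x 148 mm (x, y), floor 4 mm thick, outer walls up to 12 mm and dividers up to 11 mm above the bench, all 4 mm thick; 3 x 2 compartments at 72 mm pitch. Origin at the centre of its underside; compartment centres at x = -72, 0, 72 and y = -36, 36 mm
- carrier: the blue carrier, loose, 0.45 kg: open box 208 x 140 mm (x, y), floor 4 mm thick, walls to 12 mm and dividers to 11 mm high, 4 mm thick. Origin: centre of the box's underside. 3 x 2 compartments 64 mm square, centres at x = -68, 0, 68, y = -34, 34 mm. A white grip post 20 (x) x 30 (y) mm, 90 mm high, stands outside the box at x = -122 mm, y = 0; pulled by it the carrier slides on the bench
- carrier_grip (a point): the point to grip on the carrier's post: on its axis, 72 mm above the carrier's underside; axes as the carrier's (the post is 30 mm wide along y, 20 mm along x)
- mat: the green dispatch mat, flush with the bench (nothing to climb): 260 x 180 mm (x, y). Origin at its centre on the bench, x along its long side; the carrier goes on it with its long side along the mat's long side; its post may overhang
- counter: the tally counter, fixed to the bench: steel base 135 x 60 mm, white side plates up to 64 mm high, red-padded lever on top pointing along the body's own -x, round white dial with a red pointer on its +y face. Origin at the centre of the underside of its base; yaw varies
- lever_pad (a point): centre of the top face of the lever's red pad (26 x 28 mm), about 65 mm above the bench with the lever up, 65 mm from the counter's origin along the counter's -x. Pressed to the stop it goes down about 30 mm (and 6 mm outward, along the counter's -x); it takes about 2 N to start and 5 N at the bottom, a few N more if pressed fast, and comes back up within half a second
- lever (a joint): angle of the counter's lever: 0 up at rest, 0.32 pressed to the stop; the spring returns it to 0. One count is a press to the stop (at least 0.28) and a full release
- dial (a joint): angle of the counter's dial, 0 at the start; the ratchet advances it by 0.628 (a tenth of a turn) during each full downstroke (a press that stops short moves it part of the way) and it stays there when the lever comes back. It cannot be turned back

How it is judged:
By the outcome, as a careful person would: the job done as asked, in the order asked, and still so for the second after the job is handed in, with the robot touching nothing.
Of pot3, pot4, pot5 only 1 to 3 are there at a start; the rules pass over those that are not, and their reading is None.
At some moment in a run one of pot1, pot2, pot3, pot4, pot5, carrier may be knocked a few centimetres aside while the robot is not near it.
Once in a run the grip may slacken for a moment while it holds something.
It also fails if it takes over 210 s, if anything falls off the work surface, if the arm or the gripper's body presses on something with over 40 N, if the wrist force passes 120 N, or if a joint passes its speed limit or range.

ROBOT

A 6-joint arm with a two-finger parallel gripper is mounted at the origin on the work surface. World frame = base frame: x ahead of the robot, y to its left, z up, the work surface at z = 0. Lengths are in m, angles in rad, forces in N, time in s.
With the tool pointing down it reaches from about 0.35 to 0.975 m from the base axis. Payload 4.9 kg.
Tool frame: the origin (TCP) lies between the finger pads; the fingertips stand 11 mm ahead of it and the grasp point (between the pads) lies 8 mm behind it; z points along the fingers, x is the direction in which the jaws open and shut, and the axes are right-handed (so a half turn about z gives the same grasp; the last joint's range is limited). The gripper opens to 85 mm and grips with 20 to 120 N. Pads are 22 mm wide; open, the fingers measure 114 mm over their backs; the gripper's body (76 mm by 85 mm) begins 54 mm behind the grasp point. The pads swing forward as they close: fully open they stand 13 mm farther back than shut.
Start: joints at [-1.318, 0.053, 1.613, -0, 1.476, -0.119], TCP at [0.227, -0.582, 0.221] pointing down, gripper open.
Joint ranges: [-3.01, 3.01], [-1.01, 2.22], [0.06, 2.58], [-1.02, 4.17], [0.09, 2.62], [-3.14, 3.14]. Speed limits (rad/s): [2.57, 2.57, 3.14, 3.14, 3.14, 3.14].

INTERFACE

Orientations are given as a 3x3 rotation matrix whose columns are the frame's x, y, z axes.
In Python, from station import * gives the robot as it stands.
- The arm moves only by the tool send_rows, never from a script. Its argument "deltas" is a list that holds one entry, the list of rows, each a list of 5 numbers: the shift along the tool's x, y, z in m, then the turn about the tool's z in rad, then the opening in per cent of the stroke, from 0 (shut) to 100 (fully open). In form: [[[dx, dy, dz, yaw, grip], ...]]. A call has 1 to 10 rows; each row is the pose to reach, as a shift and turn from the pose commanded when the call began, along the tool's axes at that moment; what a row does not reach only later rows make up. A row lasts 1/8 s, in which the tool goes at most 62.5 mm and 10.7 degrees, less where a joint would pass 70% of its speed; a pose out of reach is approached as far as the arm can. A call with a gripper value outside its range is refused whole. The fingers move at their own pace and stop on an object; the grip force is fixed at half the most. Time passes only in rows, so rows that repeat a pose let the fingers close. It gives the time, the measured TCP pose, the force and the opening at its end, in the units of the state.
- get_obs(): the state, without advancing time (a new reading comes with each control period).
- snapshot(name): name is "scene" or "side" or "wrist"; returns the picture (384x512x3 uint8, blue, green, red); there is no depth.
- get_calibration(name): a dict with "fov_y" (degrees; the focal length in pixels is half the picture's height over the tangent of half this angle, whatever the lens; pixels are square), "cx", "cy" (the principal point, pixels), "eye" and "attitude" of the camera in the world. Camera axes: x right, y up, looking along -z (the intrinsics and any distortion apply to the point x, -y, -z); pixel columns grow to the right and rows downward; lengths in m; the calibration is good to about 2 mm. A picture is of the moment at which its call begins: read the wrist's pose just before it. get_calibration takes no time and is no camera call; for the wrist camera it gives the pose at the moment of the call.
- finish_job(): hands the job in, once; it reports no verdict.
The state is a dict: "t": time; "joints": joint angles; "qd": joint speeds; "effort": joint torques, N m; "tool_pos": TCP position; "orientation": TCP orientation; "contact_force": force on the tool from outside, world axes, zero at the start; "ft_torque": the same for the moment, N m; "gripper_width": finger opening in m.
Only numpy, scipy, OpenCV 4.12 (cv2) and the standard library are available. Lean on these libraries where they do the work, as an engineer would, in place of code of your own. Each camera call takes 0.05 s, during which the arm holds its last target. There are 200 camera calls.

## Working session

There is one attempt and no reset: what is moved stays moved. The work goes in short steps, Python scripts to look and compute and a tool call to move; the robot and the scene stay as the last step left them, time stands still between calls to the robot, and variables do not carry over. Pictures are saved under pics/ and viewed, about 12 in all and at most 16, crops included, and the job is handed in when it is done.

Besides the shell and the picture viewer there is one more tool, called after "Call:" as name([rows], argument=value, ...), one row to a line, values as JSON. send_rows: Moves the arm, as the interface text tells. Its arguments: {"type":"object","properties":{"deltas":{"type":"array"}},"required":["deltas"]}

```bash
mkdir -p pics; ls
python3 - <<'E'
from station import *
import cv2,numpy as np
o=get_obs();print(o)
for n in("scene","side","wrist"):
    print(n,get_calibration(n)); cv2.imwrite(f"pics/{n}0.png",snapshot(n))
a=[cv2.imread(f"pics/{n}0.png") for n in("scene","side")]
E
```

```text
pics
{'t': 0.0, 'joints': array([-1.31801637e+00,  5.33768584e-02,  1.61432795e+00,  7.81383497e-06,
        1.47598223e+00, -1.19024668e-01]), 'qd': array([ 0.00080715,  0.00080223,  0.00020984, -0.00094754, -0.00015116,
       -0.00143363]), 'effort': array([ 1.94059639e-04, -3.93685985e+01, -3.70175529e+01, -1.33215194e-04,
        7.17879055e-03,  1.86138518e-07]), 'tool_pos': array([ 0.22688429, -0.58166283,  0.21983036]), 'orientation': array([[ 3.63296113e-01, -9.31673584e-01, -5.16265915e-04],
       [-9.31671409e-01, -3.63296389e-01,  2.02976897e-03],
       [-2.07863968e-03, -2.56416985e-04, -9.99997807e-01]]), 'contact_force': array([-0.50415875,  0.80306643,  0.49249241]), 'ft_torque': array([-0.05089807,  0.00117399, -0.03650662]), 'gripper_width': 0.0858403397210111}
scene {'fov_y': 48.49800252610001, 'cx': 255.91803446029454, 'cy': 187.16924882642638, 'eye': array([0.93619195, 0.4537591 , 1.11507628]), 'attitude': array([[-7.66714847e-01, -5.44419330e-01,  3.40229240e-01],
       [ 6.41987619e-01, -6.49786515e-01,  4.06975898e-01],
       [-4.89173856e-04,  5.30457423e-01,  8.47711439e-01]])}
side {'fov_y': 52.22450603607769, 'cx': 255.36026874741606, 'cy': 196.0787687393009, 'eye': array([0.38389622, 0.89178396, 0.80505019]), 'attitude': array([[-0.98585129,  0.10520944, -0.13049221],
       [-0.16750076, -0.58868497,  0.79081825],
       [ 0.00638274,  0.80148673,  0.5979785 ]])}
wrist {'fov_y': 59.68675773535688, 'cx': 251.8597850204804, 'cy': 187.85208731023147, 'eye': array([ 0.29779849, -0.55277492,  0.37170531]), 'attitude': array([[ 0.36330995,  0.88794558,  0.2820612 ],
       [-0.93166537,  0.34702229,  0.10758797],
       [-0.00234927, -0.30187443,  0.9533448 ]])}
```

View pics/scene0.png

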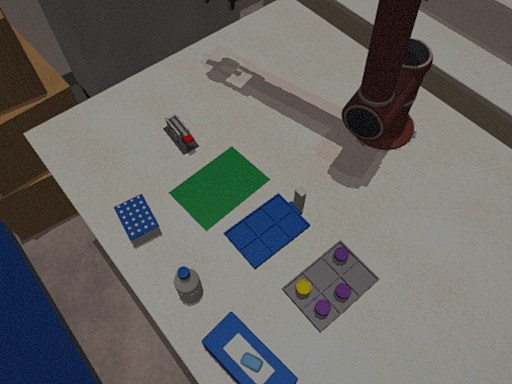

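View pics/side0.png

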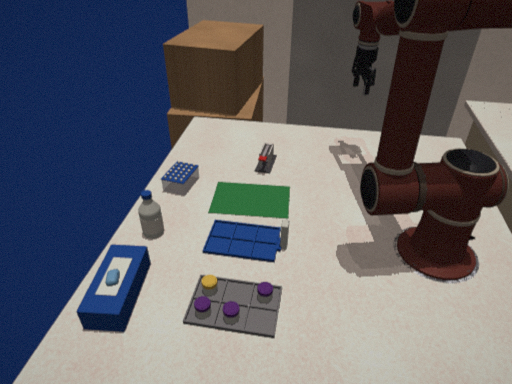

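The scene shows three purple pots (scene pixels 341,254; 343,291; 322,308), with the yellow one at 303,287. The carrier is at 267,230 with its post at 300,198, the mat at 220,187, and the counter at 180,135 with its red pad at 188,139.

```bash
cat > h.py <<'E'
from station import *
import cv2,numpy as np
def K(c): return 192/np.tan(np.radians(c['fov_y'])/2)
def ray(c,p):
    d=np.array([(p[0]-c['cx'])/K(c),-(p[1]-c['cy'])/K(c),-1.]); d=c['attitude']@d
    return c['eye'],d/np.linalg.norm(d)
def onz(c,p,z):
    e,d=ray(c,p); return e+d*(z-e[2])/d[2]
def tri(obs):
    A=np.zeros((3,3));b=np.zeros(3);R=[ray(c,p) for c,p in obs]
    for e,d in R: P=np.eye(3)-np.outer(d,d);A+=P;b+=P@e
    x=np.linalg.solve(A,b); return x,[np.linalg.norm((np.eye(3)-np.outer(d,d))@(x-e)) for e,d in R]
def proj(c,X):
    q=(np.atleast_2d(X)-c['eye'])@c['attitude']; return np.c_[c['cx']+K(c)*q[:,0]/-q[:,2],c['cy']-K(c)*q[:,1]/-q[:,2]]
HSV=dict(purple=((130,60,40),(165,255,255)),yellow=((22,130,100),(33,255,255)),green=((50,120,50),(75,255,255)),blue=((105,170,40),(122,255,255)),red=((0,190,120),(6,255,255)))
def blobs(im,col,amin=15):
    m=cv2.inRange(cv2.cvtColor(im,cv2.COLOR_BGR2HSV),*HSV[col])
    n,l,s,ce=cv2.connectedComponentsWithStats(m)
    return [(ce[i].round(1),int(s[i,4]),(l==i).astype(np.uint8)) for i in range(1,n) if s[i,4]>=amin]
E
python3 - <<'E'
from h import *
for n in("scene","side"):
    im=cv2.imread(f"pics/{n}0.png");c=get_calibration(n)
    for col,z in(("purple",.038),("yellow",.038),("green",0),("blue",.012),("red",.065)):
        for ce,a,m in blobs(im,col):
            s=''
            if col in('green','blue') and 500<a:
                h=cv2.convexHull(cv2.findContours(m,0,2)[0][0]); q=cv2.approxPolyDP(h,6,True)[:,0]
                s=[tuple(onz(c,p,z)[:2].round(3)) for p in q.astype(float)]
            print(n,col,ce,a,onz(c,ce,z)[:2].round(4),s)
def crop(n,x,y,w,h,f):return cv2.resize(cv2.imread(f"pics/{n}0.png")[y:y+h,x:x+w],None,fx=f,fy=f,interpolation=cv2.INTER_CUBIC)
cv2.imwrite("pics/c1.png",crop("scene",155,105,230,230,2.6)); 
cv2.imwrite("pics/c2.png",crop("side",180,135,120,205,2.9));
E
```

```text
scene purple [341.3 253.4] 172 [0.4624 0.2483] 
scene purple [343. 290.] 192 [0.5327 0.3223] 
scene purple [322.6 306.8] 203 [0.604  0.3196] 
scene yellow [303.2 286.7] 172 [0.6057 0.2498] 
scene green [218.5 187.4] 4039 [ 0.5777 -0.1551] [(np.float64(0.449), np.float64(-0.251)), (np.float64(0.44), np.float64(-0.08)), (np.float64(0.694), np.float64(-0.067)), (np.float64(0.704), np.float64(-0.239))]
scene blue [135.8 217.1] 746 [ 0.8291 -0.2223] [(np.float64(0.777), np.float64(-0.277)), (np.float64(0.796), np.float64(-0.161)), (np.float64(0.879), np.float64(-0.172)), (np.float64(0.859), np.float64(-0.291))]
scene blue [266.7 229.8] 3139 [0.5625 0.0549] [(np.float64(0.458), np.float64(-0.014)), (np.float64(0.459), np.float64(0.122)), (np.float64(0.663), np.float64(0.118)), (np.float64(0.659), np.float64(-0.017))]
scene blue [ 31.8 328.5] 7404 [ 1.1986 -0.1165] [(np.float64(1.139), np.float64(-0.465)), (np.float64(1.138), np.float64(0.099)), (np.float64(1.31), np.float64(-0.046))]
scene blue [183.  272.1] 102 [0.8198 0.0056] 
scene blue [243.6 351.5] 2149 [0.8228 0.2703] [(np.float64(0.
[... 714 characters left out ...]
 (np.float64(0.944), np.float64(0.565)), (np.float64(0.966), np.float64(0.569)), (np.float64(3.643), np.float64(-2.961))]
side blue [181.9 176.4] 76 [ 0.8389 -0.2277] 
side blue [243.3 240.5] 2262 [0.5553 0.0644] [(np.float64(0.66), np.float64(0.115)), (np.float64(0.659), np.float64(-0.007)), (np.float64(0.457), np.float64(0.0)), (np.float64(0.459), np.float64(0.127))]
side blue [114.4 291.7] 2907 [0.8418 0.3071] [(np.float64(0.828), np.float64(0.14)), (np.float64(0.793), np.float64(0.205)), (np.float64(0.772), np.float64(0.408)), (np.float64(0.865), np.float64(0.416)), (np.float64(0.905), np.float64(0.372)), (np.float64(0.926), np.float64(0.153))]
side red [262.7 157.9] 15 [ 0.558  -0.3204]
```

View pics/c1.png

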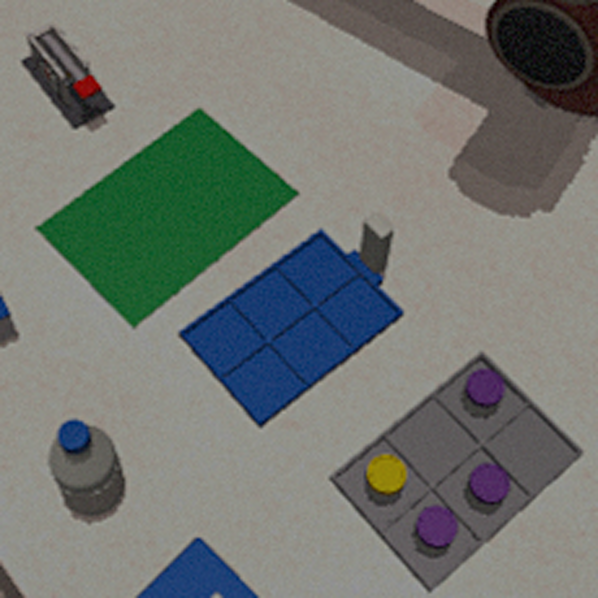

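View pics/c2.png

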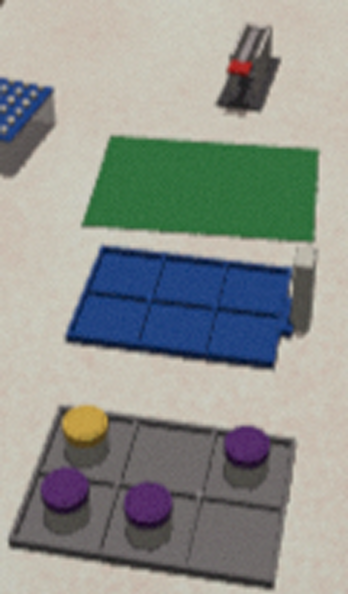

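Both views agree to about 5 mm. The carrier is near (0.559, 0.054), the mat near (0.573, -0.159) with yaw about +0.05, and the pad near (0.56, -0.325). I'll fly over the counter and measure it with the wrist camera.

Call:
send_rows([
  [[-0.114,-0.402,0,-1.199,50],[-0.114,-0.402,0,-1.199,0],[-0.114,-0.402,0,-1.199,0],[-0.114,-0.402,0,-1.199,0],[-0.114,-0.402,0,-1.199,0],[-0.114,-0.402,0,-1.199,0],[-0.114,-0.402,0,-1.199,0],[-0.114,-0.402,0,-1.199,0],[-0.114,-0.402,0,-1.199,0],[-0.114,-0.402,0,-1.199,0]],
])

```text
t: 1.4
tool_pos: [0.5593, -0.3309, 0.221]
orientation: [[1.0, -0.002, -0.0], [-0.002, -1.0, -0.0], [-0.0, 0.0, -1.0]]
contact_force: [0.5, 0.0, 0.3]
gripper_width: 0.0002
```

```bash
cat >> h.py <<'E'
import json
def snap(tag):
    o=get_obs();c=get_calibration("wrist");im=snapshot("wrist");cv2.imwrite(f"pics/{tag}.png",im)
    json.dump({k:np.asarray(v).tolist() for k,v in c.items()},open(f"pics/{tag}.json","w"))
    print(tag,'t',o['t'],o['tool_pos'].round(4),'xang',np.arctan2(o['orientation'][1,0],o['orientation'][0,0]).round(4),'F',o['contact_force'].round(1),'w',round(o['gripper_width'],4))
    return im,c
def cal(tag): return {k:np.array(v) for k,v in json.load(open(f"pics/{tag}.json")).items()}
E
python3 -c "
from h import *
im,c=snap('w1');print([b[:2] for b in blobs(im,'red')])
cv2.imwrite('pics/w1b.png',cv2.resize(im,None,fx=1.5,fy=1.5))"
```

```text
w1 t 1.4 [ 0.5593 -0.3309  0.221 ] xang -0.0018 F [0.5 0.  0.3] w 0.0002
[]
```

View pics/w1b.png

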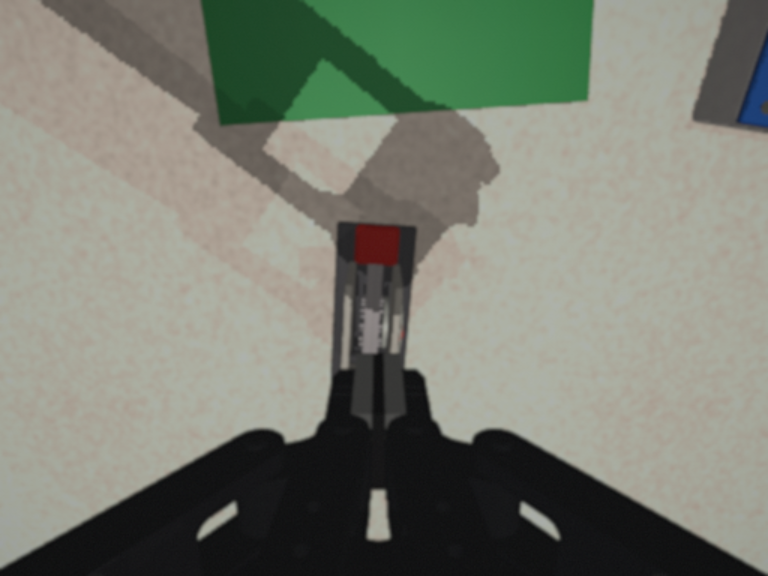

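The red pad is centred at (377,245) in the enlarged picture, i.e. (251.5,163.5) in the original. The base's front edge runs (338,222)–(415,227), and the mat's lower corners are at (218,125) and (588,100).

```bash
python3 -c "
from h import *
c=cal('w1');im=cv2.imread('pics/w1.png')
for p,z in [((377,245),.065),((338,222),.0),((415,227),.0),((218,125),0),((588,100),0)]: print(p,onz(c,np.array(p)/1.5,z).round(4))
h=cv2.cvtColor(im,cv2.COLOR_BGR2HSV);print(h[163,252],h[100,160],h[50,350])
m=((h[...,0]<8)|(h[...,0]>172))&(h[...,1]>150)
n,l,s,ce=cv2.connectedComponentsWithStats(m.astype(np.uint8))
for i in range(1,n):
  if s[i,4]>50: print(ce[i],s[i],onz(c,ce[i],.065), onz(c,s[i,:2],.065),onz(c,s[i,:2]+s[i,2:4],.065))
cs=get_calibration('scene');cd=get_calibration('side')
print(tri([(cs,(187.9,137.6)),(cd,(262.7,157.9))]),tri([(c,(251.5,163.5)),(cs,(187.9,137.6))]))
"
```

```text
(377, 245) [ 0.5575 -0.3256  0.065 ]
(338, 222) [ 0.5281 -0.3233  0.    ]
(415, 227) [ 0.586  -0.3273  0.    ]
(218, 125) [ 0.4449 -0.2537  0.    ]
(588, 100) [ 0.705  -0.2375  0.    ]
[  1 201  90] [ 16  37 104] [ 66 138 122]
[250.75       162.70972222] [236 150  30  27 720] [ 0.5569379  -0.32500133  0.065     ] [ 0.54323968 -0.31285024  0.065     ] [ 0.57145629 -0.33900739  0.065     ]
(array([ 0.55901131, -0.33170917,  0.05880765]), [np.float64(0.0008206639221906993), np.float64(0.0008206639221905645)]) (array([ 0.55905405, -0.32689679,  0.06467124]), [np.float64(0.0017439230880859579), np.float64(0.001743923088085934)])
```

Call:
send_rows([
  [[-0.002,-0.01,0.06,0,0],[-0.002,-0.01,0.11,0,0],[-0.002,-0.01,0.136,0,0],[-0.002,-0.01,0.143,0,0],[-0.002,-0.011,0.15,0,0],[-0.002,-0.012,0.157,0,0],[-0.002,-0.014,0.164,0,0],[-0.002,-0.015,0.17,0,0],[-0.002,-0.015,0.174,0,0],[-0.002,-0.015,0.174,0,0]],
])

```text
t: 2.7
tool_pos: [0.5584, -0.3147, 0.0471]
orientation: [[1.0, 0.0, 0.0], [0.0, -1.0, 0.0], [0.0, -0.0, -1.0]]
contact_force: [-0.0, 2.0, 2.8]
gripper_width: -0.0002
```

Call:
send_rows([
  [[0,0,0.002,0,0],[0,0,0.003,0,0],[0,0,0.003,0,0],[0,0,0.003,0,0]],
])

```text
t: 3.2
tool_pos: [0.5584, -0.315, 0.0443]
orientation: [[1.0, 0.0, 0.0], [0.0, -1.0, -0.0], [0.0, 0.0, -1.0]]
contact_force: [1.2, 2.5, 3.1]
gripper_width: 0.0001
```

Call:
send_rows([
  [[0,0,0.001,0,0],[0,0,0.002,0,0],[0,0,0.002,0,0],[0,0,0.002,0,0]],
])

```text
t: 3.7
tool_pos: [0.5582, -0.3151, 0.0421]
orientation: [[1.0, -0.0, 0.0], [-0.0, -1.0, -0.0], [0.0, 0.0, -1.0]]
contact_force: [1.1, 3.0, 2.4]
gripper_width: 0.0
```

Call:
send_rows([
  [[0,0,0.001,0,0],[0,0,0.002,0,0],[0,0,0.003,0,0],[0,0,0.003,0,0]],
])

```text
t: 4.2
tool_pos: [0.5581, -0.3149, 0.0389]
orientation: [[1.0, 0.0, -0.0], [0.0, -1.0, 0.0], [-0.0, -0.0, -1.0]]
contact_force: [1.0, 4.8, 2.9]
gripper_width: 0.0004
```

```bash
python3 -c "
from h import *
im,c=snap('w2');a=cv2.resize(im[60:340,130:390],None,fx=2,fy=2)
cv2.imwrite('pics/w2b.png',a)"
```

```text
w2 t 4.2 [ 0.5581 -0.3149  0.0389] xang 0.0001 F [1.  4.8 2.9] w 0.0004
```

View pics/w2b.png

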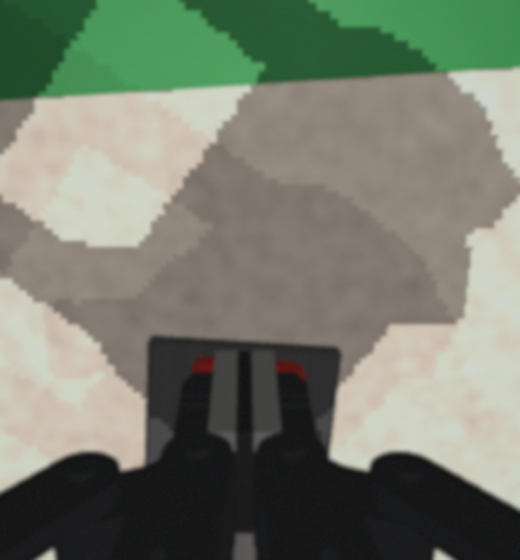

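The fingers sit near the front edge of the pad (red is visible on both sides of them at crop row about 365). I'll check where they are on the pad before releasing.

```bash
python3 -c "
from h import *
c=cal('w2')
for p in [(190,375),(200,360),(290,360),(305,378),(215,352),(150,340),(340,350),(240,440)]:
  for z in (.0,.02,.03,.04): print(p,z,onz(c,np.array([130+p[0]/2,60+p[1]/2]),z)[:2].round(4),end=' ')
  print()
print('tcp tip px',proj(c,[get_obs()['tool_pos']+[0,d,-.011] for d in(-.011,0,.011)])*2-[260,120])
a=[cv2.resize(snapshot('scene')[100:170,150:220],None,fx=6,fy=6,interpolation=2),cv2.resize(snapshot('side')[120:190,220:290],None,fx=6,fy=6,interpolation=2)]
cv2.imwrite('pics/d1.png',np.hstack(a)[:, :800])"
```

```text
(190, 375) 0.0 [ 0.5398 -0.3364] (190, 375) 0.02 [ 0.5416 -0.3259] (190, 375) 0.03 [ 0.5425 -0.3207] (190, 375) 0.04 [ 0.5433 -0.3154] 
(200, 360) 0.0 [ 0.5431 -0.3312] (200, 360) 0.02 [ 0.5445 -0.3212] (200, 360) 0.03 [ 0.5452 -0.3163] (200, 360) 0.04 [ 0.5459 -0.3113] 
(290, 360) 0.0 [ 0.5714 -0.3312] (290, 360) 0.02 [ 0.5698 -0.3213] (290, 360) 0.03 [ 0.569  -0.3163] (290, 360) 0.04 [ 0.5683 -0.3113] 
(305, 378) 0.0 [ 0.5762 -0.3375] (305, 378) 0.02 [ 0.5742 -0.3269] (305, 378) 0.03 [ 0.5732 -0.3216] (305, 378) 0.04 [ 0.5721 -0.3163] 
(215, 352) 0.0 [ 0.5478 -0.3284] (215, 352) 0.02 [ 0.5487 -0.3188] (215, 352) 0.03 [ 0.5492 -0.3139] (215, 352) 0.04 [ 0.5497 -0.3091] 
(150, 340) 0.0 [ 0.5276 -0.3243] (150, 340) 0.02 [ 0.5307 -0.3151] (150, 340) 0.03 [ 0.5322 -0.3105] (150, 340) 0.04 [ 0.5337 -0.3059] 
(340, 350) 0.0 [ 0.5869 -0.3277] (340, 350) 0.02 [ 0.5838 -0.3182] (340, 350) 0.03 [ 0.5822 -0.3134] (340, 350) 0.04 [ 0.5806 -0.3086] 
(240, 440) 0.0 [ 0.5556 -0.3601] (240, 440) 0.02 [ 0.5557 -0.3471] (240, 440) 0.03 [ 0.5558 -0.3406] (240, 440) 0.04 [ 0.5558 -0.3341] 
tcp tip px [[248.56351789 388.90783271]
 [248.65678091 352.13646494]
 [248.75357643 313.97231918]]
```

View pics/d1.png

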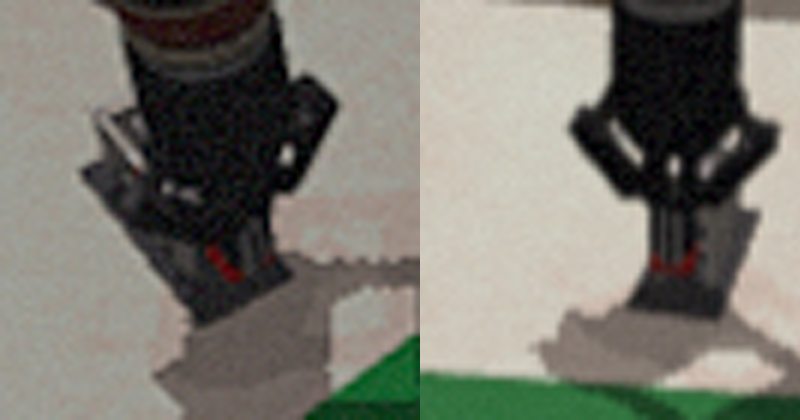

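Call:
send_rows([
  [[0,0.002,0.001,0,0],[0,0.004,0.002,0,0],[0,0.005,0.003,0,0],[0,0.005,0.004,0,0],[0,0.005,0.004,0,0]],
])

```text
t: 4.97
tool_pos: [0.5579, -0.3197, 0.0348]
orientation: [[1.0, -0.0, -0.001], [-0.0, -1.0, 0.001], [-0.001, -0.001, -1.0]]
contact_force: [0.5, 5.4, 4.8]
gripper_width: -0.0001
```

```bash
python3 -c "
from h import *
cs=get_calibration('scene');cd=get_calibration('side')
print(tri([(cs,(186.5,143.5)),(cd,(262.5,164.7))]))
print(get_obs()['joints'].round(3))
a=[cv2.resize(snapshot('scene')[115:165,160:210],None,fx=8,fy=8,interpolation=2),cv2.resize(snapshot('side')[130:180,238:288],None,fx=8,fy=8,interpolation=2)]
cv2.imwrite('pics/d2.png',np.hstack(a))"
```

```text
(array([ 0.56185121, -0.34408828,  0.02060139]), [np.float64(0.0002940680656774808), np.float64(0.0002940680656777795)])
[-0.636  0.27   1.698  0.     1.174 -0.636]
```

View pics/d2.png

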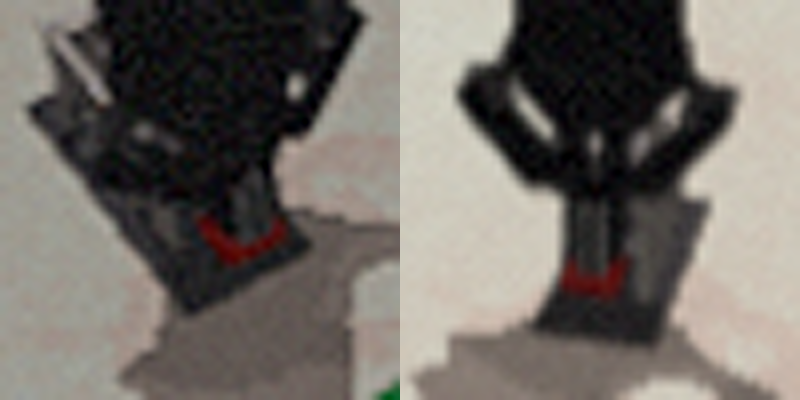

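Call:
send_rows([
  [[0,0.002,0.001,0,0],[0,0.003,0.002,0,0],[0,0.003,0.003,0,0],[0,0.003,0.003,0,0]],
])

```text
t: 5.58
tool_pos: [0.558, -0.3224, 0.0319]
orientation: [[1.0, -0.0, -0.001], [-0.0, -1.0, 0.002], [-0.001, -0.002, -1.0]]
contact_force: [-0.5, 6.6, 5.6]
gripper_width: -0.0001
```

Call:
send_rows([
  [[0,0,0.001,0,0],[0,0,0.002,0,0],[0,0,0.003,0,0],[0,0,0.003,0,0]],
])

```text
t: 6.08
tool_pos: [0.558, -0.3221, 0.0288]
orientation: [[1.0, -0.0, -0.001], [-0.0, -1.0, 0.002], [-0.001, -0.002, -1.0]]
contact_force: [0.8, 7.8, 4.9]
gripper_width: 0.0002
```

Call:
send_rows([
  [[0,-0.001,0.001,0,0],[0,-0.002,0.002,0,0],[0,-0.003,0.003,0,0],[0,-0.003,0.003,0,0]],
])

```text
t: 6.58
tool_pos: [0.5582, -0.3215, 0.0266]
orientation: [[1.0, -0.0, 0.0], [-0.0, -1.0, -0.003], [0.0, 0.003, -1.0]]
contact_force: [-0.5, -1.8, 4.4]
gripper_width: 0.0001
```

```bash
python3 -c "
from h import *
im,c=snap('w3')
a=[cv2.resize(im[180:300,170:330],None,fx=2.5,fy=2.5,interpolation=2),cv2.resize(snapshot('side')[136:180,240:285],(307,300),interpolation=2)]
cv2.imwrite('pics/d3.png',np.hstack(a))"
```

```text
w3 t 6.575 [ 0.5582 -0.3215  0.0266] xang -0.0001 F [-0.5 -1.8  4.4] w 0.0001
```

View pics/d3.png

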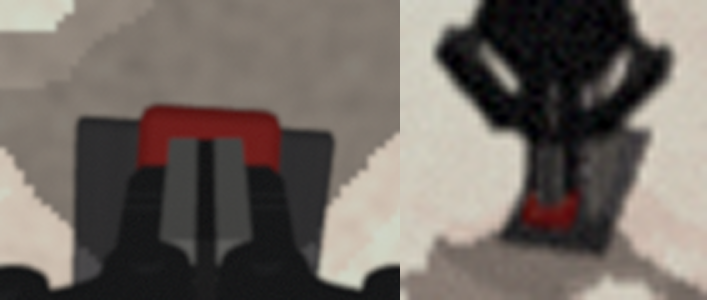

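Call:
send_rows([
  [[0,0,0.001,0,0],[0,-0.001,0.002,0,0],[0,-0.001,0.003,0,0],[0,-0.001,0.003,0,0]],
])

```text
t: 7.18
tool_pos: [0.5587, -0.3199, 0.0246]
orientation: [[1.0, 0.0, 0.001], [0.0, -1.0, -0.002], [0.001, 0.002, -1.0]]
contact_force: [-2.0, -1.5, 9.6]
gripper_width: -0.0
```

Call:
send_rows([
  [[0,0,0.001,0,0],[0,0,0.002,0,0],[0,0,0.002,0,0]],
])

```text
t: 7.55
tool_pos: [0.5588, -0.32, 0.024]
orientation: [[1.0, 0.0, 0.0], [0.0, -1.0, -0.002], [0.0, 0.002, -1.0]]
contact_force: [-5.9, 1.1, 17.4]
gripper_width: 0.0004
```

The stop is reached: force jumped to 17 N at TCP 0.024. So the shut fingertips really sit about 11 mm behind the TCP, which I'll allow for with the pots. I'll release, then do two more full strokes.

Call:
send_rows([
  [[0,0.001,-0.01,0,0],[0,0.003,-0.025,0,0],[0,0.005,-0.045,0,0],[0,0.005,-0.045,0,0],[0,0.005,-0.045,0,0],[0,0.005,-0.045,0,0],[0,0.005,-0.045,0,0],[0,0.005,-0.045,0,0]],
])

```text
t: 8.55
tool_pos: [0.558, -0.3238, 0.0656]
orientation: [[1.0, 0.0, -0.001], [0.0, -1.0, 0.0], [-0.001, -0.0, -1.0]]
contact_force: [0.2, 0.3, 0.9]
gripper_width: 0.0001
```

```bash
python3 -c "
from h import *
c=cal('w3')
for r in (223,235): print(r,[(z,onz(c,(251,r),z)[1].round(4)) for z in(.01,.02,.03,.035,.04,.05)])
im,c=snap('w4')
print(onz(c,(251,200),.065))
h=cv2.cvtColor(im,cv2.COLOR_BGR2HSV)
m=((h[...,0]<8)|(h[...,0]>172))&(h[...,1]>150)
ys,xs=np.nonzero(m);print(xs.min(),xs.max(),ys.min(),ys.max(),onz(c,(251,ys.min()),.065))
"
```

```text
223 [(0.01, np.float64(-0.3163)), (0.02, np.float64(-0.3119)), (0.03, np.float64(-0.3075)), (0.035, np.float64(-0.3053)), (0.04, np.float64(-0.3031)), (0.05, np.float64(-0.2987))]
235 [(0.01, np.float64(-0.3235)), (0.02, np.float64(-0.3187)), (0.03, np.float64(-0.3139)), (0.035, np.float64(-0.3115)), (0.04, np.float64(-0.309)), (0.05, np.float64(-0.3042))]
w4 t 8.55 [ 0.558  -0.3238  0.0656] xang 0.0001 F [0.2 0.3 0.9] w 0.0001
[ 0.55623332 -0.29971286  0.065     ]
226 280 221 246 [ 0.55622527 -0.31070127  0.065     ]
```

Call:
send_rows([
  [[0,0,0.01,0,0],[0,-0.001,0.017,0,0],[0,-0.002,0.024,0,0],[0,-0.003,0.031,0,0],[0,-0.004,0.038,0,0],[0,-0.005,0.043,0,0],[0,-0.005,0.0445,0,0],[0,-0.005,0.0445,0,0],[0,-0.005,0.0445,0,0]],
])

```text
t: 9.72
tool_pos: [0.5589, -0.3186, 0.0238]
orientation: [[1.0, 0.0, 0.001], [0.0, -1.0, 0.001], [0.001, -0.001, -1.0]]
contact_force: [-2.7, 6.5, 13.0]
gripper_width: 0.0002
```

Call:
send_rows([
  [[0,0.001,-0.01,0,0],[0,0.003,-0.025,0,0],[0,0.005,-0.0445,0,0],[0,0.005,-0.0445,0,0],[0,0.005,-0.0445,0,0],[0,0.005,-0.0445,0,0],[0,0.005,-0.0445,0,0],[0,0.005,-0.0445,0,0]],
])

```text
t: 10.72
tool_pos: [0.558, -0.3239, 0.0656]
orientation: [[1.0, 0.0, -0.001], [0.0, -1.0, 0.0], [-0.001, -0.0, -1.0]]
contact_force: [0.4, 0.2, -0.3]
gripper_width: -0.0
```

Call:
send_rows([
  [[0,0,0.01,0,0],[0,-0.001,0.017,0,0],[0,-0.002,0.024,0,0],[0,-0.003,0.031,0,0],[0,-0.004,0.038,0,0],[0,-0.005,0.043,0,0],[0,-0.005,0.0445,0,0],[0,-0.005,0.0445,0,0],[0,-0.005,0.0445,0,0]],
])

```text
t: 11.85
tool_pos: [0.5589, -0.3185, 0.0237]
orientation: [[1.0, 0.0, 0.0], [0.0, -1.0, 0.001], [0.0, -0.001, -1.0]]
contact_force: [-2.6, 6.0, 13.6]
gripper_width: 0.0
```

Call:
send_rows([
  [[0,0.001,-0.01,0,0],[0,0.003,-0.025,0,0],[0,0.005,-0.0445,0,0],[0,0.005,-0.0445,0,0],[0,0.005,-0.0445,0,0],[0,0.005,-0.0445,0,0],[0,0.005,-0.0445,0,0]],
])

```text
t: 12.72
tool_pos: [0.5577, -0.3237, 0.0652]
orientation: [[1.0, 0.0, -0.001], [0.0, -1.0, 0.001], [-0.001, -0.001, -1.0]]
contact_force: [-0.6, 0.1, -0.5]
gripper_width: -0.0002
```

Three full strokes are done. Next I'll look over the tray, opening the gripper to about 62 mm, and check the dial with the arm away.

Call:
send_rows([
  [[0,0,-0.06,0,0],[-0.01,-0.04,-0.1,0,40],[-0.023,-0.1,-0.12,0,72],[-0.023,-0.16,-0.14,0,72],[-0.023,-0.22,-0.16,0,72],[-0.023,-0.28,-0.185,0,72],[-0.023,-0.34,-0.185,0,72],[-0.023,-0.4,-0.185,0,72],[-0.023,-0.46,-0.185,0,72],[-0.023,-0.52,-0.185,0,72]],
])

```text
t: 13.98
tool_pos: [0.5347, 0.198, 0.251]
orientation: [[1.0, 0.0, 0.0], [0.0, -1.0, -0.0], [0.0, 0.0, -1.0]]
contact_force: [0.9, -0.7, -0.6]
gripper_width: 0.0617
```

Call:
send_rows([
  [[0,-0.05,0,0,72],[0,-0.05,0,0,72],[0,-0.05,0,0,72]],
])

```text
t: 14.35
tool_pos: [0.535, 0.2457, 0.2506]
orientation: [[1.0, 0.0, -0.001], [0.0, -1.0, -0.001], [-0.001, 0.001, -1.0]]
contact_force: [-0.0, -0.3, 0.8]
gripper_width: 0.0617
```

```bash
python3 -c "
from h import *
im,c=snap('w5');cv2.imwrite('pics/w5b.png',im)
for col in('purple','yellow'): print(col,[(b[0],b[1],onz(c,b[0],.042)[:2].round(4)) for b in blobs(im,col,100)])
a=np.mean([snapshot('scene')[105:165,155:215].astype(float) for _ in range(6)],0).astype(np.uint8)
cv2.imwrite('pics/d4.png',cv2.resize(a,None,fx=9,fy=9,interpolation=2))"
```

```text
w5 t 14.35 [0.535  0.2457 0.2506] xang 0.0004 F [-0.  -0.3  0.8] w 0.0617
purple [(array([317.9,  83.7]), 1199, array([0.6015, 0.3223])), (array([237.9,  86.6]), 1154, array([0.5193, 0.3194])), (array([186.1, 151.1]), 1033, array([0.4619, 0.252 ]))]
yellow [(array([315.4, 149.7]), 964, array([0.6029, 0.2536]))]
```

View pics/w5b.png

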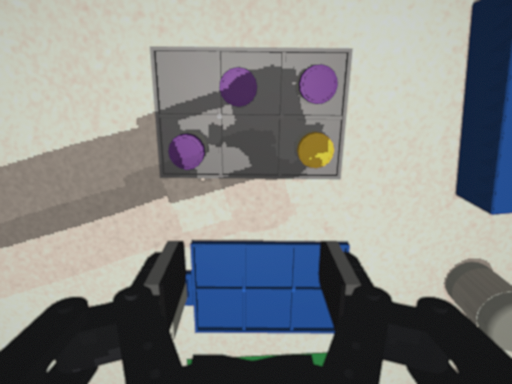

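View pics/d4.png

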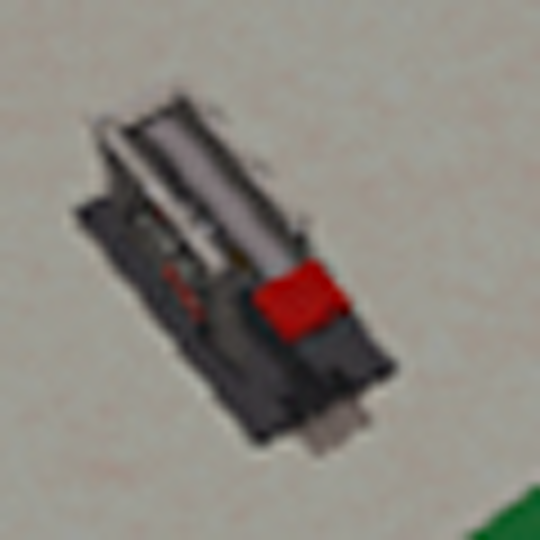

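In the wrist view the purple caps are at (186,151), (238,87) and (318,84), and the yellow cap is at (315,150). The middle pot has already been knocked about 14 mm in -x. The dial pointer is the red streak near (185,290) in the enlarged scene crop.

```bash
python3 -c "
from h import *
cs=get_calibration('scene');cw=cal('w5')
for s,w in [((341.3,253.4),(186.1,151.1)),((322.6,306.8),(317.9,83.7))]: print(tri([(cs,s),(cw,w)]))
for p in [(192,241),(348,241),(196,332)]: print(p,onz(cw,p,.012)[:2].round(4))
for p in [(151,47),(351,49),(341,179),(163,177)]: print('tray',p,onz(cw,p,.012)[:2].round(4))
# dial pointer direction
im=cv2.imread('pics/d4.png');h=cv2.cvtColor(im,cv2.COLOR_BGR2HSV)
m=((h[...,0]<9)|(h[...,0]>170))&(h[...,1]>90);m[:,245:]=0
ys,xs=np.nonzero(m);P=np.c_[xs,ys]/9+[155,105];print(len(xs),P.mean(0));u,s,v=np.linalg.svd(P-P.mean(0),full_matrices=False);print('streak',v[0],s)
C=onz(cs,P.mean(0),.035);print('C at z.035',C,'x=.585:',C)
ax=-.065
for k in range(0,6):
  a=k*.628;
  d=np.array([np.sin(ax)*-np.sin(a),np.cos(ax)*np.sin(a),np.cos(a)])*.015
  q=proj(cs,np.array([C,C+d]));print(k,((q[1]-q[0])).round(2))
"
```

```text
(array([0.45968569, 0.24848141, 0.03147486]), [np.float64(0.0013619317031991244), np.float64(0.001361931703199073)])
(array([0.60304972, 0.32078643, 0.0359237 ]), [np.float64(0.001509686244158168), np.float64(0.0015096862441582376)])
(192, 241) [0.4566 0.1285]
(348, 241) [0.6576 0.1285]
(196, 332) [ 0.4546 -0.0141]
tray (151, 47) [0.4248 0.3599]
tray (351, 49) [0.6408 0.3579]
tray (341, 179) [0.6419 0.2117]
tray (163, 177) [0.4261 0.2141]
1043 [175.2639821  137.02471503]
streak [0.43771784 0.89911239] [97.76114652 20.19915742]
C at z.035 [ 0.57966027 -0.37828566  0.035     ] x=.585: [ 0.57966027 -0.37828566  0.035     ]
0 [-0.75 -2.96]
1 [ 0.8  -0.65]
2 [2.04 1.91]
3 [2.49 3.71]
4 [1.99 4.08]
5 [0.74 2.91]
```

Call:
send_rows([
  [[-0.04,-0.003,0.04,0,72],[-0.0725,-0.0045,0.08,0,72],[-0.0725,-0.0045,0.13,0,72],[-0.0725,-0.0045,0.17,0,72],[-0.0725,-0.0045,0.2,0,72],[-0.0725,-0.0045,0.22,0,72],[-0.0725,-0.0045,0.235,0,72],[-0.0725,-0.0045,0.245,0,72],[-0.0725,-0.0045,0.245,0,72]],
])

```text
t: 15.82
tool_pos: [0.4624, 0.2503, 0.0057]
orientation: [[1.0, -0.0, -0.001], [-0.0, -1.0, -0.0], [-0.001, 0.0, -1.0]]
contact_force: [-0.1, -0.0, 0.5]
gripper_width: 0.0612
```

Call:
send_rows([
  [[0,0,0,0,0],[0,0,0,0,0],[0,0,0,0,0],[0,0,0,0,0],[0,0,-0.01,0,0],[0,0,-0.03,0,0],[0,0,-0.06,0,0],[0,0,-0.06,0,0]],
])

```text
t: 16.82
tool_pos: [0.4645, 0.2512, 0.0688]
orientation: [[1.0, 0.0, 0.005], [0.0, -1.0, 0.002], [0.005, -0.002, -1.0]]
contact_force: [0.3, -0.1, 0.1]
gripper_width: 0.0381
```

```bash
python3 -c "
from h import *
im,c=snap('w6')
a=np.mean([snapshot('side')[225:345,170:300].astype(float) for _ in range(3)],0).astype(np.uint8)
b=cv2.resize(cv2.imread('pics/scene0.png')[105:165,155:215],(480,480),interpolation=2)
a=cv2.resize(a,(520,480),interpolation=2)
cv2.imwrite('pics/e1.png',np.hstack([a,b])[:, :1000]);
cv2.imwrite('pics/e1.png',cv2.resize(cv2.imread('pics/e1.png'),None,fx=.8,fy=.8))"
```

```text
w6 t 16.825 [0.4645 0.2512 0.0688] xang 0.0001 F [ 0.3 -0.1  0.1] w 0.0381
```

View pics/e1.png

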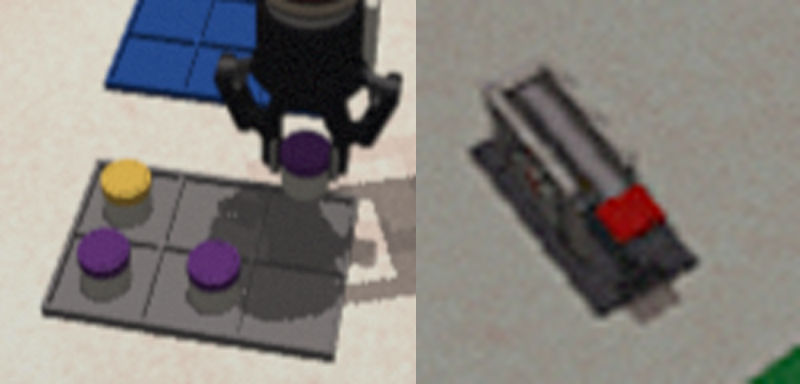

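The first pot is held, with its body gripped at 38 mm, and it hangs clear. I'll carry it to the carrier compartment at about (0.558, 0.088).

Call:
send_rows([
  [[0.02,0.04,0,0,0],[0.05,0.085,0,0,0],[0.08,0.135,0,0,0],[0.0955,0.1625,0,0,0],[0.0955,0.1625,0.01,0,0],[0.0955,0.1625,0.03,0,0],[0.0955,0.1625,0.045,0,0],[0.0955,0.1625,0.055,0,0],[0.0955,0.1625,0.0595,0,0],[0.0955,0.1625,0.0595,0,0]],
])

```text
t: 18.27
tool_pos: [0.5579, 0.0887, 0.0075]
orientation: [[1.0, 0.001, -0.001], [0.001, -1.0, 0.0], [-0.001, -0.0, -1.0]]
contact_force: [-4.0, -0.7, 6.0]
gripper_width: 0.0379
```

```bash
python3 -c "
from h import *
for n in('scene','side'):
  im=snapshot(n);c=get_calibration(n);print(n,[(b[0],b[1],onz(c,b[0],.038)[:2].round(3)) for b in blobs(im,'purple')]);cv2.imwrite(f'pics/{n}1.png',im)
print(get_obs()['gripper_width'])"
```

```text
scene [(array([278.1, 234.3]), 71, array([0.556, 0.095])), (array([344.6, 285.9]), 188, array([0.522, 0.317])), (array([322.6, 306.9]), 203, array([0.604, 0.32 ]))]
side [(array([239.6, 240.2]), 120, array([0.56 , 0.092])), (array([201.9, 303.4]), 213, array([0.605, 0.323])), (array([236.3, 307.6]), 219, array([0.522, 0.321]))]
0.038117063273533223
```

Call:
send_rows([
  [[0,0,0,0,64],[0,0,0,0,64],[0,0,0,0,64],[0,0,-0.03,0,64],[0,0,-0.08,0,64],[-0.01,-0.055,-0.1,0,72],[-0.02,-0.11,-0.1,0,72],[-0.03,-0.17,-0.1,0,72],[-0.038,-0.231,-0.1,0,72],[-0.038,-0.231,-0.1,0,72]],
])

```text
t: 19.62
tool_pos: [0.5191, 0.3226, 0.1066]
orientation: [[1.0, 0.005, 0.0], [0.005, -1.0, 0.001], [0.0, -0.001, -1.0]]
contact_force: [0.5, -0.1, -0.6]
gripper_width: 0.0616
```

```bash
python3 -c "
from h import *
for n in('scene','side'):
  im=snapshot(n);c=get_calibration(n);print(n,[(b[0],b[1],onz(c,b[0],.038)[:2].round(3)) for b in blobs(im,'purple')])
  for b in blobs(im,'blue',1500):
    h=cv2.convexHull(cv2.findContours(b[2],0,2)[0][0]); q=cv2.approxPolyDP(h,6,True)[:,0]
    print(b[0],[onz(c,p,.012)[:2].round(3).tolist() for p in q.astype(float)])
im,c=snap('w7')"
```

```text
scene [(array([275.1, 232.8]), 150, array([0.559, 0.086])), (array([345.6, 288.6]), 100, array([0.525, 0.324])), (array([322.5, 306.9]), 207, array([0.604, 0.32 ]))]
[266.1 229.4] [[0.458, -0.014], [0.459, 0.122], [0.663, 0.118], [0.659, -0.017]]
[ 31.8 328.4] [[1.137, -0.468], [1.136, 0.101], [1.31, -0.046]]
[243.4 351.6] [[0.768, 0.4], [0.876, 0.318], [0.887, 0.184], [0.787, 0.174]]
side [(array([201.7, 303.5]), 209, array([0.606, 0.324])), (array([236.1, 307.6]), 219, array([0.522, 0.321]))]
[ 72.4 145.1] [[1.837, -3.335], [0.951, -0.417], [0.907, -0.095], [0.945, 0.561], [0.966, 0.569], [3.643, -2.961]]
[114.4 291.7] [[0.828, 0.14], [0.792, 0.216], [0.772, 0.408], [0.865, 0.416], [0.905, 0.372], [0.926, 0.153]]
w7 t 19.725 [0.5198 0.3193 0.1063] xang 0.0015 F [-0.5 -0.1 -0.6] w 0.0614
```

Call:
send_rows([
  [[0.001,0,0.05,0,72],[0.001,0,0.08,0,72],[0.001,0,0.095,0,72],[0.001,0,0.1,0,72],[0.001,0,0.1,0,0],[0.001,0,0.1,0,0],[0.001,0,0.1,0,0],[0.001,0,0.1,0,0],[0.001,0,0.09,0,0],[0.001,0,0.07,0,0]],
])

```text
t: 21.02
tool_pos: [0.5198, 0.3185, 0.036]
orientation: [[1.0, 0.0, -0.003], [0.0, -1.0, -0.001], [-0.003, 0.001, -1.0]]
contact_force: [-0.1, 0.5, -0.7]
gripper_width: 0.0377
```

Call:
send_rows([
  [[0,0,-0.03,0,0],[0,0,-0.03,0,0]],
])

```text
t: 21.28
tool_pos: [0.5235, 0.3202, 0.0707]
orientation: [[1.0, 0.0, 0.006], [0.0, -1.0, 0.003], [0.006, -0.003, -1.0]]
contact_force: [0.3, 0.2, -0.5]
gripper_width: 0.0381
```

Call:
send_rows([
  [[0.02,0.045,-0.01,0,0],[0.045,0.1,-0.01,0,0],[0.07,0.155,-0.01,0,0],[0.093,0.205,-0.01,0,0],[0.105,0.2315,0,0,0],[0.105,0.2315,0.02,0,0],[0.105,0.2315,0.04,0,0],[0.105,0.2315,0.053,0,0],[0.105,0.2315,0.0595,0,0],[0.105,0.2315,0.0595,0,0]],
])

```text
t: 22.52
tool_pos: [0.6255, 0.0887, 0.0083]
orientation: [[1.0, 0.002, -0.002], [0.002, -1.0, -0.0], [-0.002, 0.0, -1.0]]
contact_force: [-5.7, 0.2, 8.8]
gripper_width: 0.0379
```

Call:
send_rows([
  [[0,0,0,0,64],[0,0,0,0,64],[0,0,0,0,64],[0,0,-0.03,0,64],[0,0,-0.08,0,64],[-0.005,-0.055,-0.1,0,72],[-0.01,-0.11,-0.1,0,72],[-0.015,-0.17,-0.1,0,72],[-0.023,-0.2335,-0.1,0,72],[-0.023,-0.2335,-0.1,0,72]],
])

```text
t: 23.78
tool_pos: [0.6019, 0.3249, 0.1069]
orientation: [[1.0, 0.005, -0.0], [0.005, -1.0, 0.001], [-0.0, -0.001, -1.0]]
contact_force: [-0.6, -1.3, -0.2]
gripper_width: 0.0619
```

```bash
python3 -c "
from h import *
for n in('scene','side'):
  im=snapshot(n);c=get_calibration(n);print(n,[(b[0],b[1],onz(c,b[0],.038)[:2].round(3)) for b in blobs(im,'purple')])
im,c=snap('w8')"
```

```text
scene [(array([275.1, 232.7]), 149, array([0.559, 0.086])), (array([256.6, 247.5]), 160, array([0.628, 0.087])), (array([325.1, 310.1]), 89, array([0.605, 0.33 ]))]
side [(array([217.2, 237.3]), 116, array([0.626, 0.091])), (array([239.8, 240.1]), 122, array([0.56 , 0.092])), (array([201.8, 303.6]), 209, array([0.605, 0.324]))]
w8 t 23.875 [0.6028 0.3214 0.1067] xang 0.0015 F [ 0.5 -0.4 -0.8] w 0.0614
```

Call:
send_rows([
  [[0,0,0.05,0,72],[0,0,0.08,0,72],[0,0,0.095,0,72],[0,0,0.1,0,72],[0,0,0.1,0,0],[0,0,0.1,0,0],[0,0,0.1,0,0],[0,0,0.1,0,0],[0,0,0.085,0,0],[0,0,0.06,0,0]],
])

```text
t: 25.18
tool_pos: [0.6016, 0.3205, 0.0461]
orientation: [[1.0, 0.0, -0.004], [0.0, -1.0, -0.001], [-0.004, 0.001, -1.0]]
contact_force: [0.5, -0.1, -0.4]
gripper_width: 0.0377
```

Call:
send_rows([
  [[0,0,-0.03,0,0],[0.005,0.05,-0.03,0,0],[0.01,0.1,-0.03,0,0],[0.015,0.15,-0.03,0,0],[0.02,0.2,-0.03,0,0],[0.023,0.25,-0.03,0,0],[0.023,0.3005,-0.03,0,0],[0.023,0.3005,-0.02,0,0],[0.023,0.3005,0,0,0],[0.023,0.3005,0.02,0,0]],
])

```text
t: 26.42
tool_pos: [0.6254, 0.0218, 0.0252]
orientation: [[1.0, 0.002, -0.001], [0.002, -1.0, 0.0], [-0.001, -0.0, -1.0]]
contact_force: [-1.0, 0.4, -1.5]
gripper_width: 0.038
```

Call:
send_rows([
  [[0,0,0.01,0,0],[0,0,0.0175,0,0],[0,0,0.0195,0,0],[0,0,0.0195,0,0]],
])

```text
t: 26.92
tool_pos: [0.6264, 0.0211, 0.009]
orientation: [[1.0, 0.001, -0.0], [0.001, -1.0, 0.0], [-0.0, -0.0, -1.0]]
contact_force: [-4.0, 0.7, 6.0]
gripper_width: 0.0383
```

Call:
send_rows([
  [[0,0,0,0,64],[0,0,0,0,64],[0,0,0,0,64],[0,0,-0.03,0,64],[0,0,-0.08,0,64],[-0.03,0.003,-0.13,0,64],[-0.06,0.008,-0.18,0,64],[-0.096,0.011,-0.225,0,64],[-0.096,0.011,-0.243,0,64],[-0.096,0.011,-0.243,0,64]],
])

```text
t: 28.18
tool_pos: [0.5312, 0.0094, 0.252]
orientation: [[1.0, -0.0, 0.003], [-0.0, -1.0, -0.0], [0.003, 0.0, -1.0]]
contact_force: [0.3, 0.9, -0.4]
gripper_width: 0.0547
```

```bash
python3 -c "
from h import *
for n in('scene','side'):
  im=snapshot(n);c=get_calibration(n);print(n,[(b[0],b[1],onz(c,b[0],.038)[:2].round(3)) for b in blobs(im,'purple')],[(b[0],b[1]) for b in blobs(im,'yellow')]);cv2.imwrite(f'pics/{n}2.png',im)
im,c=snap('w9');cv2.imwrite('pics/w9b.png',cv2.resize(im,None,fx=1.5,fy=1.5))"
```

```text
scene [(array([241. , 230.6]), 145, array([0.628, 0.02 ])), (array([275.1, 233. ]), 150, array([0.56 , 0.087])), (array([256.7, 247.3]), 162, array([0.627, 0.087]))] [(array([303.2, 286.8]), 174)]
side [(array([221.8, 222.4]), 104, array([0.628, 0.025])), (array([216.8, 237.1]), 130, array([0.627, 0.091])), (array([239.8, 240. ]), 122, array([0.56 , 0.091]))] [(array([207.9, 282.3]), 15)]
w9 t 28.275 [0.53   0.0095 0.2486] xang 0.0 F [ 0.5 -0.6 -0.7] w 0.0544
```

View pics/w9b.png

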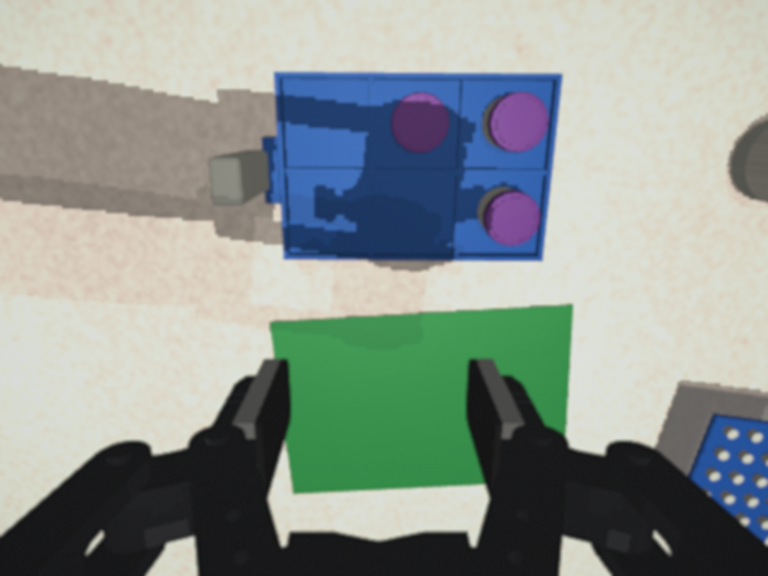

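Carrier rim corners are at (276,73), (561,75), (285,259) and (543,260). The post's top face is centred at about (226,180). Mat corners are at (271,323), (572,305) and (295,493), all in the 1.5x picture. All three pots are standing in their compartments.

```bash
python3 -c "
from h import *
c=cal('w9');cs=get_calibration('scene');cd=get_calibration('side')
q=np.array([onz(c,np.array(p)/1.5,.012)[:2] for p in [(276,73),(561,75),(285,259),(543,260)]]);print('carrier',q.round(4).tolist(),q.mean(0))
d=(q[1]-q[0],q[3]-q[2]);print([np.arctan2(x[1],x[0]).round(4) for x in d])
m=np.array([onz(c,np.array(p)/1.5,0)[:2] for p in [(271,323),(572,305),(295,493)]]);print('mat',m.round(4).tolist(),'centre',(m[1]+m[2])/2,np.arctan2(*(m[1]-m[0])[::-1]))
p=np.array([onz(c,np.array(p)/1.5,.09)[:2] for p in [(210,158),(239,155),(243,203),(212,205)]]);print('post',p.round(4).tolist(),p.mean(0))
print(tri([(c,(150.7,120.2)),(cs,(300.4,190.4)),(cd,(284.8,223.3))]))
# green fit, fixed z=0, whole mask
"
```

```text
carrier [[0.4552, 0.1222], [0.6596, 0.1208], [0.454, -0.0158], [0.6603, -0.0165]] [0.55727246 0.05267732]
[np.float64(-0.0066), np.float64(-0.0034)]
mat [[0.4364, -0.0759], [0.6929, -0.0592], [0.4483, -0.2526]] centre [ 0.57058476 -0.15590029] 0.06493807214316755
post [[0.4274, 0.0679], [0.445, 0.0697], [0.4451, 0.0409], [0.4258, 0.0396]] [0.43579757 0.05451355]
(array([0.43639812, 0.05336085, 0.08933593]), [np.float64(0.001462320163172525), np.float64(0.0029581081372477116), np.float64(0.002368884774053571)])
```

Before moving the carrier, I'll check the dial from close by with the wrist camera.

Call:
send_rows([
  [[0.03,0.05,0,0,64],[0.06,0.1,0,0,64],[0.09,0.155,0,0,64],[0.12,0.21,0,0,64],[0.15,0.265,0.02,0,64],[0.18,0.32,0.05,0,64],[0.21,0.375,0.08,0,64],[0.21,0.42,0.11,0,64],[0.21,0.42,0.11,0,64]],
])

```text
t: 29.45
tool_pos: [0.7368, -0.4125, 0.1298]
orientation: [[1.0, -0.004, -0.011], [-0.004, -1.0, 0.007], [-0.011, -0.007, -1.0]]
contact_force: [0.2, -0.0, -1.1]
gripper_width: 0.0545
```

```bash
python3 -c "
from h import *
im,c=snap('w10');print(proj(c,[[.585,-.385,.035],[.585,-.385,.05],[.585,-.37,.035]]).round(1))
q=proj(c,[[.585,-.385,.035]])[0].astype(int);x=max(q[0]-70,0);y=max(q[1]-60,0)
cv2.imwrite('pics/w10b.png',cv2.resize(im[y:y+120,x:x+150],None,fx=5,fy=5,interpolation=2))"
```

```text
w10 t 29.45 [ 0.7368 -0.4125  0.1298] xang -0.0036 F [ 0.2 -0.  -1.1] w 0.0545
[[ 53.6 154.5]
 [ 41.4 158.7]
 [ 49.9 134.6]]
```

View pics/w10b.png

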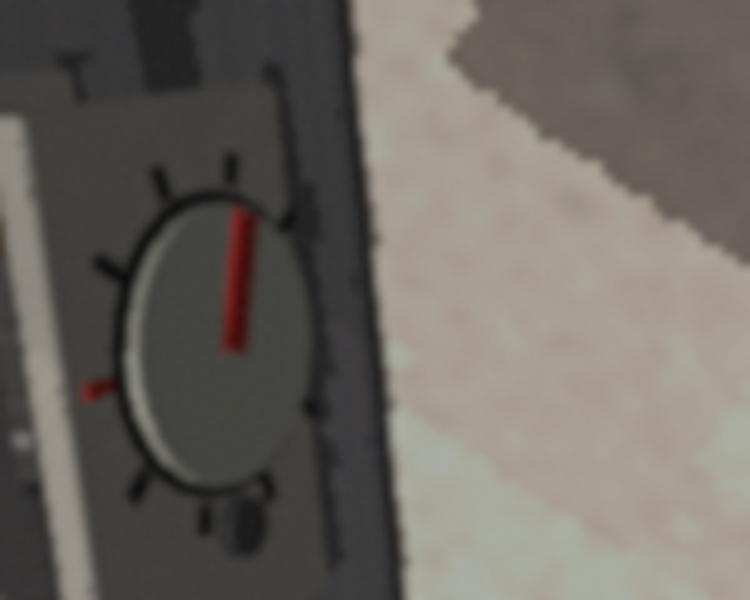

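The dial reads exactly 3: the red zero mark is at (100,388), tick 3 is at (232,165), and the pointer runs (233,350)→(242,210), parallel to the direction of tick 3. Next I'll go above the post.

Call:
send_rows([
  [[-0.01,-0.02,-0.04,0,64],[-0.035,-0.06,-0.05,0,64],[-0.065,-0.11,-0.05,0,64],[-0.1,-0.16,-0.05,0,64],[-0.135,-0.21,-0.05,0,64],[-0.17,-0.26,-0.05,0,64],[-0.205,-0.31,-0.05,0,64],[-0.24,-0.36,-0.05,0,64],[-0.275,-0.41,-0.05,0,64],[-0.304,-0.4635,-0.05,0,64]],
])

```text
t: 30.75
tool_pos: [0.4344, 0.0553, 0.1909]
orientation: [[1.0, 0.001, 0.002], [0.001, -1.0, 0.001], [0.002, -0.001, -1.0]]
contact_force: [0.7, 0.5, 0.3]
gripper_width: 0.0547
```

Call:
send_rows([
  [[0,0,0,0,64],[0,0,0,0,64]],
])

```text
t: 31.0
tool_pos: [0.4361, 0.0537, 0.1911]
orientation: [[1.0, 0.002, 0.002], [0.002, -1.0, -0.0], [0.002, 0.0, -1.0]]
contact_force: [0.5, 0.4, -0.1]
gripper_width: 0.0548
```

```bash
python3 -c "
from h import *
im,c=snap('w11')
for n in('scene','side'):
  im=snapshot(n);c=get_calibration(n);print(n,[(b[0],b[1],onz(c,b[0],.038)[:2].round(3)) for b in blobs(im,'purple')])
  for b in blobs(im,'blue',1500)[:4]:
    if n=='scene' and 250<b[0][0]<290:
      h=cv2.convexHull(cv2.findContours(b[2],0,2)[0][0]); q=cv2.approxPolyDP(h,6,True)[:,0]
      print(b[0],[onz(c,p,.012)[:2].round(3).tolist() for p in q.astype(float)])"
```

```text
w11 t 31.0 [0.4361 0.0537 0.1911] xang 0.0019 F [ 0.5  0.4 -0.1] w 0.0548
scene [(array([241. , 230.4]), 147, array([0.628, 0.019])), (array([275.1, 232.8]), 150, array([0.559, 0.086])), (array([256.6, 247.2]), 156, array([0.627, 0.087]))]
[268.8 227.5] [[0.458, -0.014], [0.459, 0.122], [0.663, 0.118], [0.659, -0.017]]
side [(array([221.7, 222.5]), 106, array([0.629, 0.026])), (array([216.8, 237.1]), 132, array([0.627, 0.091])), (array([239.9, 240.1]), 121, array([0.56 , 0.092]))]
```

Call:
send_rows([
  [[0,0,0.05,0,64],[0,0,0.09,0,64],[0,0,0.125,0,64],[0,0,0.147,0,64],[0,0,0.147,0,64],[0,0,0.147,0,0],[0,0,0.147,0,0],[0,0,0.147,0,0],[0,0,0.147,0,0],[0,0,0.147,0,0]],
])

```text
t: 32.4
tool_pos: [0.4369, 0.0527, 0.0453]
orientation: [[1.0, -0.0, 0.001], [-0.0, -1.0, -0.001], [0.001, 0.001, -1.0]]
contact_force: [-2.5, -1.2, 5.5]
gripper_width: 0.0193
```

Call:
send_rows([
  [[0,0.003,-0.002,0,0],[0.001,0.01,-0.002,0,0],[0.001,0.02,-0.002,0,0],[0.002,0.032,-0.002,0,0],[0.003,0.044,-0.002,0,0],[0.003,0.056,-0.002,0,0],[0.004,0.068,-0.002,0,0],[0.004,0.078,-0.002,0,0],[0.005,0.086,-0.002,0,0],[0.005,0.09,-0.002,0,0]],
])

```text
t: 33.65
tool_pos: [0.4412, -0.0375, 0.0455]
orientation: [[1.0, -0.0, -0.0], [-0.0, -1.0, 0.0], [-0.0, -0.0, -1.0]]
contact_force: [0.8, 1.8, -3.7]
gripper_width: 0.0189
```

```bash
python3 -c "
from h import *
snap('w12')
for n in('scene','side'):
  im=snapshot(n);c=get_calibration(n);cv2.imwrite(f'pics/{n}3.png',im);print(n,[(b[0],b[1],onz(c,b[0],.042)[:2].round(3)) for b in blobs(im,'purple')])
  for b in blobs(im,'blue',1500)[:4]:
    if  200<b[0][0]<290 and b[0][1]<300:
      h=cv2.convexHull(cv2.findContours(b[2],0,2)[0][0]); q=cv2.approxPolyDP(h,6,True)[:,0]
      print(b[0],[onz(c,p,.012)[:2].round(3).tolist() for p in q.astype(float)])"
```

```text
w12 t 33.65 [ 0.4412 -0.0375  0.0455] xang -0.0004 F [ 0.8  1.8 -3.7] w 0.0189
scene [(array([219.9, 210.4]), 140, array([ 0.635, -0.068])), (array([253. , 212.2]), 140, array([ 0.566, -0.002])), (array([234.7, 225.9]), 148, array([ 0.634, -0.001]))]
[247.6 207.7] [[0.462, -0.103], [0.467, 0.032], [0.668, 0.028], [0.666, -0.108]]
side [(array([226.6, 204.3]), 94, array([ 0.633, -0.058])), (array([222.1, 217.2]), 114, array([0.632, 0.006])), (array([243.8, 219.8]), 109, array([0.565, 0.007]))]
```

Call:
send_rows([
  [[0,0.004,0,0,0],[0.001,0.014,0,-0.01,0],[0.002,0.028,0,-0.02,0],[0.003,0.044,0,-0.03,0],[0.004,0.06,0,-0.04,0],[0.005,0.076,0,-0.05,0],[0.006,0.092,0,-0.06,0],[0.007,0.108,0,-0.068,0],[0.0075,0.12,0,-0.068,0],[0.0075,0.127,0,-0.068,0]],
])

```text
t: 35.05
tool_pos: [0.4486, -0.1648, 0.0456]
orientation: [[0.998, 0.068, -0.0], [0.068, -0.998, 0.0], [-0.0, -0.0, -1.0]]
contact_force: [0.1, 0.9, -2.7]
gripper_width: 0.0196
```

Call:
send_rows([
  [[0,0.001,0,0,0],[0,0.001,0,0,0]],
])

```text
t: 35.3
tool_pos: [0.4486, -0.1651, 0.0456]
orientation: [[0.998, 0.067, -0.0], [0.067, -0.998, -0.0], [-0.0, 0.0, -1.0]]
contact_force: [-0.3, -0.0, -4.1]
gripper_width: 0.0195
```

```bash
python3 -c "
from h import *
snap('w13')
for n in('scene','side'):
  im=snapshot(n);c=get_calibration(n);cv2.imwrite(f'pics/{n}4.png',im);print(n,[(b[0],b[1],onz(c,b[0],.042)[:2].round(3)) for b in blobs(im,'purple')])
  for b in blobs(im,'blue',1200)[:4]:
    if  180<b[0][0]<290 and b[0][1]<300:
      h=cv2.convexHull(cv2.findContours(b[2],0,2)[0][0]); q=cv2.approxPolyDP(h,6,True)[:,0]
      print(b[0],[onz(c,p,.012)[:2].round(3).tolist() for p in q.astype(float)])
a=[cv2.resize(cv2.imread(f'pics/{n}4.png')[y:y+100,x:x+130],(400,308),interpolation=2) for n,x,y in(('scene',155,135),('side',190,165))]
cv2.imwrite('pics/f.png',np.hstack(a))"
```

```text
w13 t 35.3 [ 0.4486 -0.1651  0.0456] xang 0.0675 F [-0.3 -0.  -4.1] w 0.0195
scene [(array([194.2, 186. ]), 127, array([ 0.644, -0.182])), (array([226.3, 186. ]), 123, array([ 0.57 , -0.121])), (array([209. , 199.9]), 130, array([ 0.638, -0.116]))]
[221.5 182.8] [[0.474, -0.229], [0.469, -0.095], [0.671, -0.082], [0.679, -0.218]]
side [(array([231.5, 183.6]), 73, array([ 0.642, -0.173])), (array([229., 195.]), 88, array([ 0.636, -0.108])), (array([249.3, 196.3]), 86, array([ 0.57 , -0.113]))]
```

View pics/f.png

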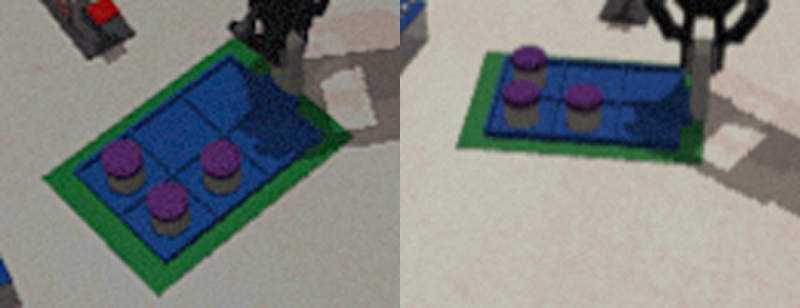

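The box sits within the mat with green all round it, and the three pots are standing. I'll let go and retreat upward.

Call:
send_rows([
  [[0,0,0.002,0,0],[0,0,0.002,0,55],[0,0,0.002,0,55],[0,0,0.002,0,55],[0,0,-0.02,0,55],[0,0,-0.06,0,55],[0,0,-0.11,0,55],[0,0,-0.16,0,55],[0,0.02,-0.2,0,55],[0,0.02,-0.2,0,55]],
])

```text
t: 36.7
tool_pos: [0.4521, -0.1868, 0.2504]
orientation: [[0.998, 0.067, 0.007], [0.067, -0.998, -0.005], [0.007, 0.005, -1.0]]
contact_force: [0.4, -0.3, -0.5]
gripper_width: 0.0473
```

Call:
send_rows([
  [[0.06,-0.03,-0.03,0,55],[0.1,-0.03,-0.03,0,55],[0.1,-0.03,-0.03,0,55]],
])

```text
t: 37.08
tool_pos: [0.5493, -0.147, 0.2733]
orientation: [[0.998, 0.07, -0.003], [0.07, -0.998, 0.002], [-0.003, -0.002, -1.0]]
contact_force: [-1.0, 0.5, -0.7]
gripper_width: 0.0468
```

```bash
python3 -c "
from h import *
im,c=snap('w14');cv2.imwrite('pics/w14b.png',im)
for n in('scene','side'):
  im=snapshot(n);c=get_calibration(n);print(n,[(b[0],b[1],onz(c,b[0],.042)[:2].round(3)) for b in blobs(im,'purple')],[(b[0],b[1]) for b in blobs(im,'yellow')])"
```

```text
w14 t 37.075 [ 0.5493 -0.147   0.2733] xang 0.0705 F [-1.   0.5 -0.7] w 0.0468
scene [(array([194.2, 186. ]), 127, array([ 0.644, -0.182])), (array([226.1, 186.3]), 122, array([ 0.572, -0.121])), (array([209., 200.]), 128, array([ 0.639, -0.115]))] [(array([303.2, 286.7]), 173)]
side [(array([231.3, 183.6]), 72, array([ 0.643, -0.173])), (array([228.7, 194.9]), 87, array([ 0.637, -0.108])), (array([249. , 196.3]), 70, array([ 0.571, -0.113]))] []
```

View pics/w14b.png

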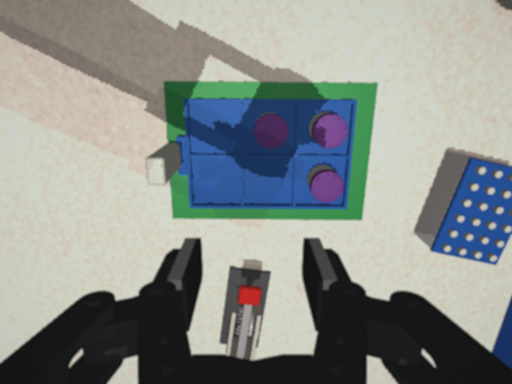

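The box sits square, with green visible on all four sides. The three pots are standing, the lever is up, and the yellow pot is unmoved.

```bash
python3 -c "
from station import *
print(get_obs()['qd'].round(3)); print(finish_job())"
```

```text
[-0.01  -0.022  0.005  0.001 -0.002  0.001]
the job is handed in; nothing more can be done
None
```

The job is done and handed in at about 37 s. There were three purple pots in this run. All three stand in the blue carrier, the counter shows three, and the carrier is released on the green mat.

**Order:** I clicked the counter three times, pressing to the stop and releasing fully each time. Then I moved the three pots into the carrier. A close wrist-camera view of the dial showed exactly tick 3 before I touched the carrier. I then slid the carrier by its post onto the mat and let go.

**Last checks:** The final pictures show the box square inside the mat with green on all four sides and the pots upright. The lever is up and the gripper is clear of everything. The yellow pot is at the same place in the scene camera as at the start.

**Things that disagreed:**
- **Fingertips:** The shut fingertips turned out to be about 10–11 mm behind the reported tool point, where the text says 11 mm ahead. This came from the lever stop and the wrist pictures, and I corrected heights for it.
- **First press:** Because of that fingertip error, I had to feel my way down slowly on the first press.
- **Cameras:** The scene and side cameras differed from each other by about 5 mm, so I relied on the wrist camera close up.
- **Dial from afar:** The dial could not be read reliably from the scene camera (3 or 4), which is why I took the close view.
- **Yellow pot:** In the final check, the side camera's colour filter did not pick up the yellow cap. Only the scene camera confirmed it.
- **Knocked pot:** One pot was knocked about 14 mm aside early on. I measured it again before picking it up.

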